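# Turn the pipe-stand board to its next edge on the disc sander

## Robot

A 6-joint arm with a two-finger parallel gripper is mounted at the origin on the work surface. World frame = base frame: x ahead of the robot, y to its left, z up, the work surface at z = 0. Lengths are in mm, angles in rad, forces in N, time in s.
With the tool pointing down it reaches from about 300 to 825 mm from the base axis. Payload 5.4 kg.
Tool frame: the origin (TCP) lies on the centre line of the jaws, within the pads' length; the fingertips stand 17 mm ahead of it and the grasp point (between the pads) lies 2 mm behind it (arm.tip_reach is the distance from the TCP to the fingertips, in mm); x points along the fingers, y is the direction in which the jaws open and shut, and the axes are right-handed (so a half turn about x gives the same grasp; the last joint's range is limited). The gripper opens to 92 mm and grips with 3 to 60 N. Pads are 20 mm wide; open, the fingers measure 128 mm over their backs; the gripper's body (75 mm by 189 mm) begins 69 mm behind the grasp point.
Start: joints at [0.98, 0.158, 1.597, -0, 1.386, -0.21], TCP at [213.715, 533.79, 231.601] pointing down, gripper open.
Joint ranges: [-2.91, 2.91], [-0.94, 2.29], [0.18, 2.7], [-1.29, 4.43], [0.17, 2.64], [-3, 3]. Speed limits (rad/s): [2.57, 2.57, 3.14, 3.14, 3.14, 3.14].

## Interface

Orientations are given as a unit quaternion [x, y, z, w].
In Python, from bench import arm gives the robot as it stands. The module is installed in compiled form; this text tells all that it offers.
- The arm moves only by the shell command python3 -m inch 'ROWS'. ROWS is JSON, one flat list of numbers, 5 for each row, row after row: the shift along the world's x, y, z each as a share of 40 mm, from -1 to 1, then the turn about the world's z as a share of 0.08 rad, from -1 to 1, then the opening in per cent of the stroke, from 0 (shut) to 100 (fully open). In form: [dx, dy, dz, twist, gripper, dx, dy, dz, twist, gripper, ...]. A call has 1 to 5 rows; each row shifts and turns the commanded pose from where the row before left it; what a row does not reach is not made up. A row lasts 1/10 s, in which the tool goes at most 50 mm and 8.59 degrees, less where a joint would pass 70% of its speed; a pose out of reach is approached as far as the arm can. A call with a number of a shift or a turn outside -1 to 1 is refused whole. A call with a gripper value outside its range is refused whole. The fingers move at their own pace and stop on an object; the grip force is fixed at half the most. Time passes only in rows, so rows that do not move let the fingers close. It gives the time, the measured TCP pose, the force and the opening at its end, in the units of the state.
- arm.read_state(): the state, without advancing time (a new reading comes with each control period).
- arm.capture(name): name is "scene" or "top" or "wrist"; returns (picture, depth): 400x640x3 uint8, blue, green, red; 400x640 float32, mm along the optical axis (not along the pixel's ray), 0 where there is no reading.
- arm.calibration(name): a dict with "mtx" (3x3 intrinsics, pixels), "dist" ([k1, k2, p1, p2, k3] as OpenCV has them; the pictures are not rectified), "rvec" (rotation vector, rad) and "tvec" (3), from world to camera coordinates, as OpenCV has them. Camera axes: x right, y down, z forward; pixel columns grow to the right and rows downward; lengths in mm; the calibration is good to about 2 mm. A picture is of the moment at which its call begins: read the wrist's pose just before it. calibration takes no time and is no camera call; for the wrist camera it gives the pose at the moment of the call.
- arm.finish_job(): hands the job in, once; it reports no verdict.
Trained networks look in the newest picture that a camera, given by its name, has taken for a name from the list of things; names that differ only in an ending like _2 or _b are one class to them, and where a whole thing is asked for, a point or a joint stands for the part that bears it (a point fixed in the world has none). Each returns a list of dicts, best first, with "score" (0 to 1); they miss things now and then, are a little off and sometimes report something else, mostly with a low value. They report only what shows in the picture. A call takes as long as a camera call.
- arm.spot_in(target, camera): "uv" ([column, row] in pixels, amid what is visible of it).
The state is a dict: "t": time; "q": joint angles; "qd": joint speeds; "joint_torque": joint torques, N m; "tool_pos": TCP position; "eef_rot": TCP orientation; "ft_force": force on the tool from outside, world axes, zero at the start; "ft_torque": the same for the moment, N m; "finger_gap": finger opening in mm.
Only numpy, scipy, OpenCV 4.12 (cv2) and the standard library are available. Lean on these libraries where they do the work, as an engineer would, in place of code of your own. Each camera call takes 0.05 s, during which the arm holds its last target.

## Task

The long side of the pipe-stand board is done; set it up for the next pass on the switched-off disc sander. Turn the board a quarter turn, flat on the rest board, and bring its plain end (the one away from the round bowl rest) flush against the disc, with the whole of that end on the disc. Then slide the side stop along its track until it touches the board's side, without shifting the board off the disc, and leave everything else on the bench where it is.

Things in the scene. Friction and masses are not known exactly. Their poses are not given: they have to be found in the camera images.
- sander: Switched-off disc sander, fixed. Origin on the bench (z 0) straight below the middle of the disc's upright abrasive face, which is the plane y = 0; y points square out of the disc over the plywood rest board, x along the face, z up. Green motor housing behind the disc (y = -20 to -230 mm), 150 mm high; disc guard 170 mm high.
- disc_centre (a point): Centre of the disc's abrasive face, 90 mm above the bench. The disc is 150 mm in diameter, about 148 mm wide at the height of the work.
- rest_board (a point): Point on the level top of the rest board, 80 mm above the bench, at sander x = 0, y = 100 mm. The rest board spans sander x = -190 to 130, y = 3 to 273 mm.
- board: Loose wooden pipe-stand board lying flat on the rest board, 150 (x) x 100 (y) x 28 mm (z), about 0.27 kg. Origin: centre of its underside. A round bowl rest (56 mm wide, 10 mm deep) is sunk in its top near its +x end; the plain end is the 100 mm wide face at x = -75 mm. At the start a long side faces the disc, with a gap, and the plain end is towards the stop.
- plain_a (a point): Lower corner of the board's plain end at board x = -75, y = +50 mm, on the underside.
- plain_b (a point): Lower corner of the board's plain end at board x = -75, y = -50 mm, on the underside.
- bowl_rest (a point): Centre of the floor of the bowl rest, at board x = +38, y = 0, 18 mm above the underside, 10 mm below the top.
- stop (a joint): Travel of the side stop (m), 0 to 0.15, growing as it slides along its track in the sander's +x direction. At 0 the centre of the stop is at sander x = -165 mm, y = 60 mm. It stays where it is left; about 2 N moves it.
- stop_face (a point): On the side stop's face that looks to sander +x and is to touch the board: middle of its length, 15 mm above the rest board. The stop is an aluminium bar 18 (sander x) x 60 (y) x 28 mm high on the rest board, with a black knob 18 mm in diameter on it, 34 to 60 mm above the rest board.
- glue: Bystander: white plastic glue bottle with grey cap, 52 diameter, 130 high (mm). Origin: centre of its underside (or of its length, for a tool). Leave it where it is.
- wax_tin: Bystander: flat steel tin, 72 diameter, 35 high (mm). Origin: centre of its underside (or of its length, for a tool). Leave it where it is.
- dust_brush: Bystander: small hand brush lying flat on the bench, about 200 long (mm). Origin: centre of its underside (or of its length, for a tool). Leave it where it is.
- spanner: Bystander: steel spanner, 120 long, lying on top of the sander's motor housing, 150 above the bench (mm). Origin: centre of its underside (or of its length, for a tool). Leave it where it is.
- block_a: Bystander: raw brown wood block, 55 x 45 x 45 (mm). Origin: centre of its underside (or of its length, for a tool). Leave it where it is.
- pencil_cup: Bystander: grey cup, 76 diameter, 95 high (mm). Origin: centre of its underside (or of its length, for a tool). Leave it where it is.
- cork_block: Bystander: cork sanding block, 110 x 60 x 30 (mm). Origin: centre of its underside (or of its length, for a tool). Leave it where it is.

How it is judged (in metres and radians):
On the way, in this order (a step that is already met when the one before it is completed fails the run):
1. the board has been turned and its plain end is flush on the disc, wholly on it, while the stop is still away from the board (y of plain_a in the frame of sander between -0.003 and 0.003 m and y of plain_b in the frame of sander between -0.003 and 0.003 m and x of plain_a in the frame of sander between -0.073 and -0.027 m and angle between board's own z axis and vertical below 0.06 rad and y of stop_face in the frame of board above 0.056 m), for 0.2 s.
2. the side stop has been slid up against the board's long side (y of plain_a in the frame of sander between -0.003 and 0.003 m and y of plain_b in the frame of sander between -0.003 and 0.003 m and x of plain_a in the frame of sander between -0.073 and -0.027 m and angle between board's own z axis and vertical below 0.06 rad and y of stop_face in the frame of board between 0.047 and 0.053 m), for 0.2 s.
At the end, for the whole second after the job is handed in: The board lies flat and still on the rest board with both corners of its plain end within 3 mm of the disc's face and that end within 23 mm of centred on the disc (so wholly on it), and the stop's face is within 3 mm of the board's long side (all of step 2 and linear speed of board below 0.01 m/s); the robot touches nothing.
It fails at once if a bystander has been moved more than 30 mm (distance of any of glue, wax_tin, dust_brush, spanner, block_a, pencil_cup, cork_block from where it was at the start of the episode above 0.03 m).
It also fails if it takes over 72 s, if anything falls off the work surface, if the arm or the gripper's body presses on something with over 40 N, if the wrist force passes 120 N, or if a joint passes its speed limit or range.

## Working session

There is one attempt and no reset: what is moved stays moved. The work goes in short steps, Python scripts to look and compute and a shell command to move; the robot and the scene stay as the last step left them, time stands still between calls to the robot, and variables do not carry over. Pictures are saved under pics/ and viewed, and the job is handed in when it is done.

```bash
mkdir -p pics; cat > h.py <<'E'
import numpy as np, cv2
from bench import arm
def cap(name,f=None):
    cal=arm.calibration(name); im,d=arm.capture(name)
    if f: cv2.imwrite('pics/'+f,im)
    return im,d,cal
def cam(cal):
    R=cv2.Rodrigues(np.array(cal['rvec'],float))[0]; return R,np.array(cal['tvec'],float).reshape(3),np.array(cal['mtx'],float),np.array(cal['dist'],float)
def ray(cal,uv):
    R,t,K,D=cam(cal); p=cv2.undistortPoints(np.array(uv,float).reshape(-1,1,2),K,D).reshape(-1,2)
    return -R.T@t, np.c_[p,np.ones(len(p))]@R, p
def atz(cal,uv,z):
    o,d,_=ray(cal,uv); return o+d*((z-o[2])/d[:,2])[:,None]
def cloud(cal,dep):
    h,w=dep.shape; u,v=np.meshgrid(np.arange(w),np.arange(h))
    o,d,_=ray(cal,np.c_[u.ravel(),v.ravel()]); P=o+d*dep.reshape(-1,1); P[dep.ravel()==0]=np.nan
    return P.reshape(h,w,3)
def px(cal,P):
    R,t,K,D=cam(cal); return cv2.projectPoints(np.array(P,float).reshape(-1,1,3),np.array(cal['rvec'],float),t,K,D)[0].reshape(-1,2)
E
python3 - <<'E'
from h import *
print(arm.read_state()['t'])
for n in ('scene','top'):
    im,d,c=cap(n,n+'1.png'); P=cloud(c,d); np.savez('pics/'+n+'1.npz',P=P,im=im)
    for t in ('board','bowl_rest','plain_a','disc_centre','stop_face','stop','rest_board','sander','spanner','glue'):
        for r in arm.spot_in(t,n)[:2]:
            u,v=map(int,np.round(r['uv'])); print(n,t,round(r['score'],2),u,v,np.round(P[v,u]))
E
```

```text
0.0
scene board 0.93 261 213 [620. -22.  99.]
scene bowl_rest 0.8 262 212 [617. -22. 100.]
scene bowl_rest 0.27 284 220 [580.  18.  81.]
scene plain_a 0.7 462 255 [289. 350.  30.]
scene plain_a 0.58 261 210 [616. -27. 103.]
scene disc_centre 0.64 280 225 [599.  27.  80.]
scene stop_face 0.65 302 176 [445. -79. 108.]
scene stop 0.6 305 176 [439. -71. 110.]
scene rest_board 0.92 280 221 [589.  13.  79.]
scene sander 0.62 277 223 [602.  19.  83.]
scene spanner 0.64 263 211 [615. -20. 103.]
scene spanner 0.5 216 157 [ 617. -241.  159.]
scene glue 0.95 431 284 [466. 375.  76.]
top board 0.79 332 152 [606. -36. 107.]
top bowl_rest 0.77 333 154 [601. -39. 105.]
top plain_a 0.84 331 154 [601. -33. 107.]
top plain_a 0.15 347 178 [540. -77.  82.]
top disc_centre 0.65 347 182 [529. -77.  79.]
top disc_centre 0.58 246 219 [433. 202.  34.]
top stop_face 0.48 357 215 [436. -96. 139.]
top stop 0.49 352 218 [430. -86. 108.]
top rest_board 0.93 348 176 [543. -79.  97.]
top rest_board 0.69 199 279 [268. 332.  26.]
top sander 0.75 348 178 [539. -80.  83.]
top spanner 0.64 418 144 [ 615. -253.  161.]
top spanner 0.21 248 219 [432. 196.  35.]
top glue 0.81 190 216 [439. 341.  95.]
top glue 0.2 330 153 [603. -31. 107.]
```

View pics/scene1.png

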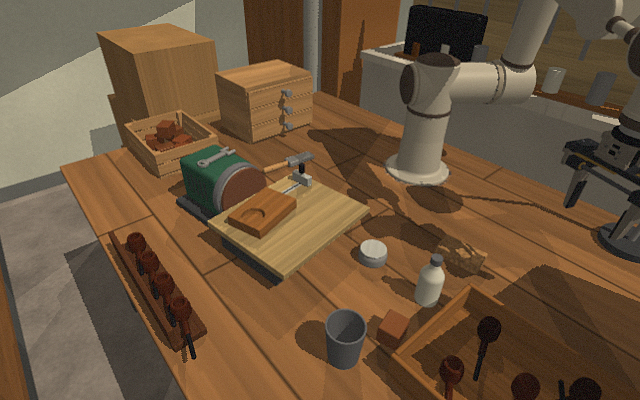

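View pics/top1.png

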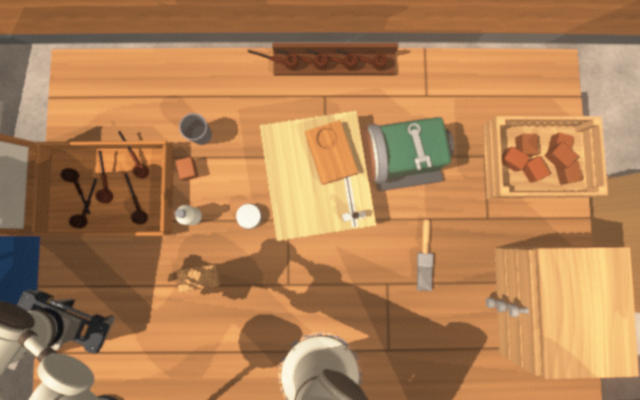

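The scene view shows the board at about (262,212), the stop at (303,176) and the disc behind the board. In the top view the board is at (332,152), the stop at (353,216), the disc at (378,155), and the bowl is on the far (+x) end. Next I'll fit the frames.

```bash
python3 - <<'E'
from h import *
for n in ('top','scene'):
    z=np.load(f'pics/{n}1.npz'); P=z['P']; im=z['im']
    with np.errstate(all='ignore'):
      reg=(P[...,0]>380)&(P[...,0]<780)&(P[...,1]>-200)&(P[...,1]<200)
      for lo,hi in ((72,90),(100,114)):
        m=(reg&(P[...,2]>lo)&(P[...,2]<hi)).astype(np.uint8)
        k,l,s,c=cv2.connectedComponentsWithStats(m); i=1+np.argmax(s[1:,4]); m=l==i
        q=P[m]; r=cv2.minAreaRect(q[:,:2].astype(np.float32))
        print(n,lo,m.sum(),'medz',np.median(q[:,2]).round(1),r, np.round(cv2.boxPoints(r)).tolist())
im=cv2.imread('pics/top1.png'); cv2.imwrite('pics/topz.png',cv2.resize(im[95:255,240:400],None,fx=3.7,fy=3.7,interpolation=2))
im=cv2.imread('pics/scene1.png'); cv2.imwrite('pics/scenez.png',cv2.resize(im[130:290,170:380],None,fx=3.7,fy=3.7,interpolation=2))
E
```

```text
top 72 9260 medz 80.2 ((550.0416870117188, 1.9569091796875), (320.4690856933594, 274.05181884765625), 8.549654960632324) [[371.0, 114.0], [412.0, -157.0], [729.0, -110.0], [688.0, 161.0]]
top 100 1799 medz 108.0 ((607.21337890625, -33.03423309326172), (150.62713623046875, 100.4692611694336), 17.327619552612305) [[520.0, -8.0], [550.0, -103.0], [694.0, -59.0], [664.0, 37.0]]
scene 72 6981 medz 80.5 ((553.722900390625, -13.815444946289062), (322.282958984375, 313.11383056640625), 8.502037048339844) [[371.0, 117.0], [417.0, -192.0], [736.0, -145.0], [690.0, 165.0]]
scene 100 1450 medz 108.3 ((607.8728637695312, -31.132545471191406), (154.34677124023438, 102.93293762207031), 17.576431274414062) [[519.0, -5.0], [550.0, -104.0], [697.0, -57.0], [666.0, 41.0]]
```

View pics/topz.png

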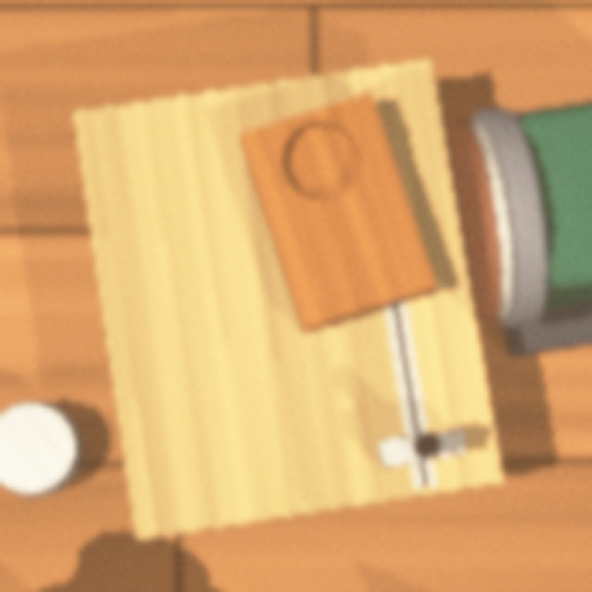

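View pics/scenez.png

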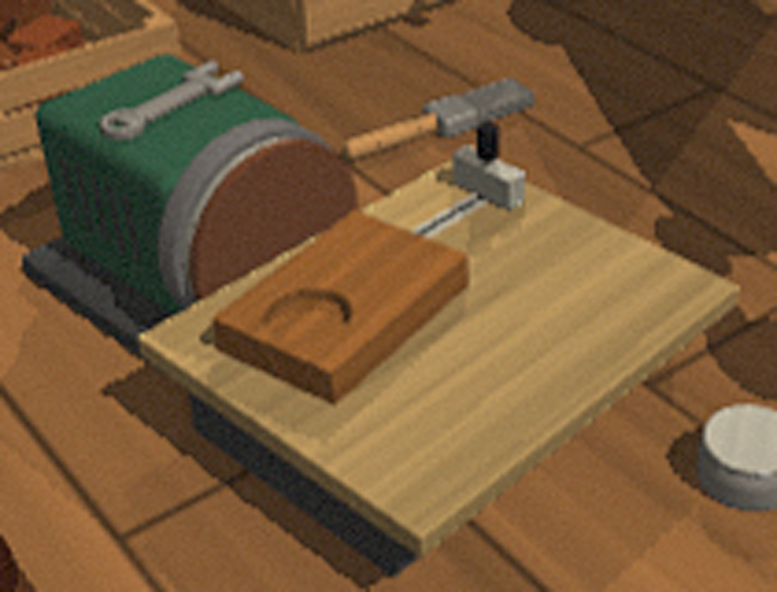

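```bash
cat >> h.py <<'E'
from scipy.spatial.transform import Rotation as Ro
def st():
    s=arm.read_state(); M=Ro.from_quat(s['eef_rot']).as_matrix()
    print('t',round(s['t'],2),'p',np.round(s['tool_pos'],1),'yaw_y',round(np.degrees(np.arctan2(M[1,1],M[0,1])),2),'down',np.round(M[:,0],3),'q',np.round(s['q'],2),'F',np.round(s['ft_force'],1),'gap',round(s['finger_gap'],1)); return s
E
python3 -c "
from h import *
st()"; python3 -m inch '[0,0,0,0.5,33]'; python3 -c "
from h import *
st()"
```

```text
t 1.1 p [213.7 533.8 231.6] yaw_y 68.18 down [-0. -0. -1.] q [ 0.98  0.16  1.6   0.    1.39 -0.21] F [ 0.2 -0.3 -0.2] gap 92.3
t: 1.2
tool_pos: [213.7, 533.8, 231.6]
eef_rot: [0.12, 0.697, -0.12, 0.697]
ft_force: [0.4, -0.1, 0.3]
finger_gap: 85.6
t 1.2 p [213.7 533.8 231.6] yaw_y 70.52 down [ 0. -0. -1.] q [ 0.98  0.16  1.6  -0.    1.39 -0.25] F [ 0.4 -0.1  0.3] gap 85.6
```

```bash
python3 -m inch '[0.75,-0.9,0,-0.77,33,0.75,-0.9,0,-0.77,33,0.75,-0.9,0,-0.77,33,0.75,-0.9,0,-0.77,33,0.75,-0.9,0,-0.77,33]' >/dev/null;  python3 -m inch '[0.75,-0.9,0,-0.77,33,0.75,-0.9,0,-0.77,33,0.75,-0.9,0,-0.77,33,0.75,-0.9,0,-0.77,33,0.75,-0.9,0,-0.77,33]' >/dev/null;python3 -m inch '[0.75,-0.9,0,-0.77,33,0.75,-0.9,0,-0.77,33,0.75,-0.9,0,-0.77,33,0,0,0,0,33,0,0,0,0,33]' >/dev/null; python3 - <<'E'
from h import *
st()
im,d,c=cap('wrist','w1.png'); np.savez('pics/w1.npz',P=cloud(c,d))
for r in arm.spot_in('bowl_rest','wrist')[:2]: print(r, atz(c,r['uv'],98))
E
```

```text
t 2.7 p [603.8  65.2 231.2] yaw_y 24.52 down [-0.001  0.    -1.   ] q [-0.09  0.24  1.5   0.    1.4  -0.52] F [0.5 0.5 0.2] gap 30.4
{'uv': [307.5, 259.0], 'score': 0.82} [[621.18544113 -12.18936867  98.        ]]
```

View pics/w1.png

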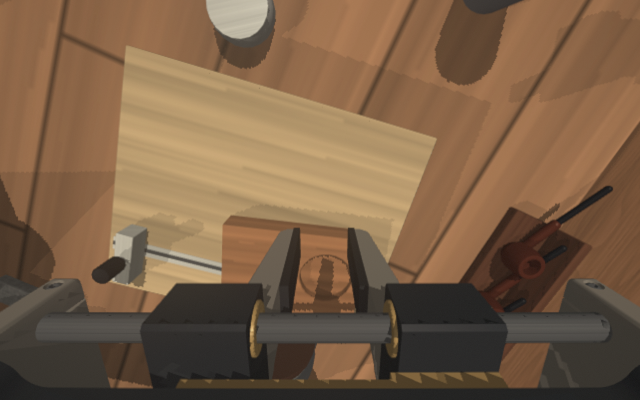

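The wrist view shows the bowl rim between the fingers, centred near (326,277), the board's left end at x≈222 and the stop at (130,245). I'll check it against the top fit.

```bash
python3 - <<'E'
from h import *
c=arm.calibration('wrist')
print(atz(c,[[326,277],[301,277],[350,277],[326,254],[230,216],[354,219]],108).round(1))
P=np.load('pics/w1.npz')['P']; m=(P[...,2]>103)&(P[...,2]<113)&(P[...,0]<700)&(P[...,0]>500)
print(m.sum(), np.nanmedian(P[m],0))
# sander frame & board predicted pixel corners
ctr=np.array([607.2,-33.]);a=np.radians(17.3);b=np.array([[np.cos(a),-np.sin(a)],[np.sin(a),np.cos(a)]])
pts=[ctr+b@np.array(v) for v in ((-75,50),(75,50),(-75,-50),(38,0),(66,0))]
print(np.round(pts,1)); print(px(c,[[*p,108] for p in pts]).round())
E
python3 - <<'E'
import cv2;im=cv2.imread('pics/w1.png');cv2.imwrite('pics/w1z.png',cv2.resize(im[200:320,210:410],None,fx=4,fy=4,interpolation=2))
E
```

```text
[[646.2 -17.1 108. ]
 [621.4 -28.6 108. ]
 [670.1  -6.2 108. ]
 [634.5   8.2 108. ]
 [527.2   6.4 108. ]
 [643.8  56.4 108. ]]
5182 [608.66091473 -25.8847373  108.70132501]
[[ 520.7   -7.6]
 [ 663.9   37. ]
 [ 550.5 -103. ]
 [ 643.5  -21.7]
 [ 670.2  -13.4]]
[[220. 225.]
 [363. 242.]
 [217. 306.]
 [322. 279.]
 [347. 282.]]
```

View pics/w1z.png

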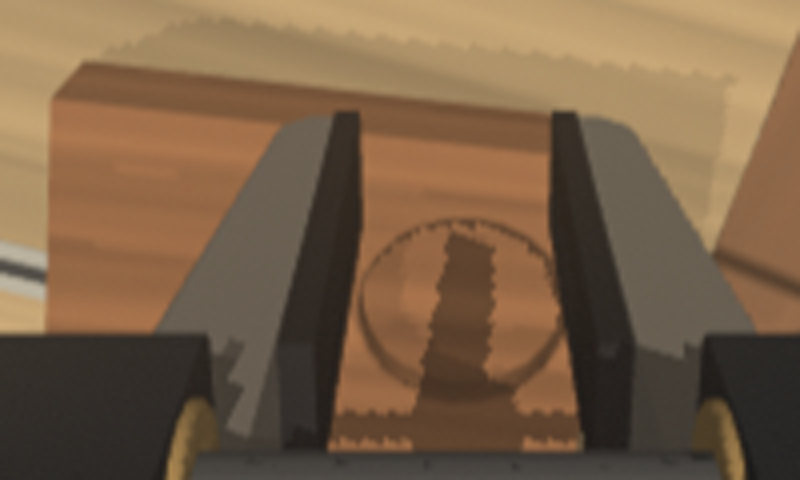

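```bash
python3 -m inch '[0.6,-0.64,-0.5,-0.52,33,0.6,-0.64,-0.5,-0.52,33,0.6,-0.64,-0.5,-0.52,33,0,0,-0.5,0,33,0,0,0,0,33]' >/dev/null; python3 - <<'E'
from h import *
st()
im,d,c=cap('wrist','w2.png')
cv2.imwrite('pics/w2z.png',cv2.resize(im[180:400,180:460],None,fx=2.8,fy=2.7,interpolation=2))
E
```

```text
t 3.3 p [673.3  -9.7 147.9] yaw_y 17.51 down [-0.007  0.002 -1.   ] q [-0.19  0.48  1.37  0.    1.3  -0.5 ] F [-0.2  1.2 -0.1] gap 30.4
```

View pics/w2z.png

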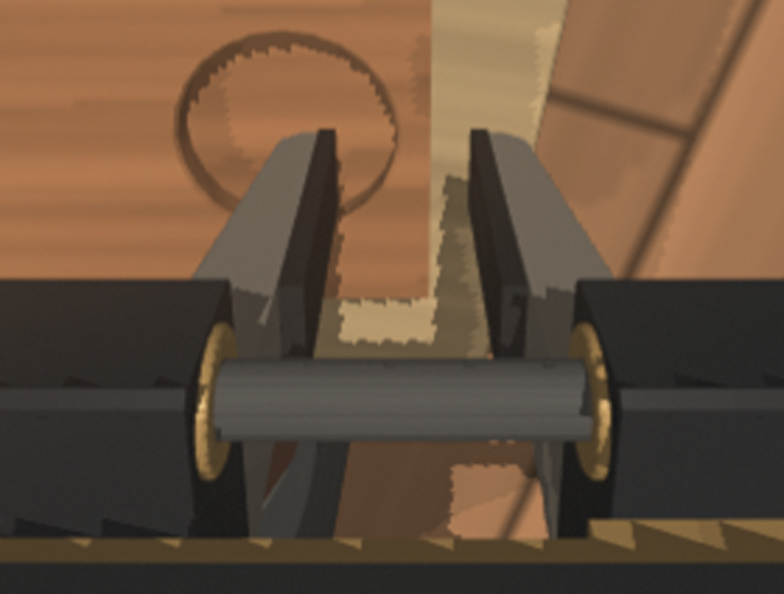

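The zoomed wrist view shows the bowl at (283,226), the board end edge at u≈334 and the fingers straddling the end wall. Next I'll compute the offsets in the tool frame.

```bash
python3 - <<'E'
from h import *
s=st(); c=arm.calibration('wrist'); M=Ro.from_quat(s['eef_rot']).as_matrix(); p=np.array(s['tool_pos'])
W=atz(c,[[283,226],[244,226],[322,226],[334,200],[334,280]],108)
print(W.round(1)); D=(W-p)@M; print('in tool y,z',D[:,1:].round(1))
print('grip tip px',px(c,[p+M[:,0]*17,p+M[:,0]*17+M[:,1]*15,p+M[:,0]*17-M[:,1]*15]))
E
```

```text
t 3.35 p [674.2  -9.4 150.1] yaw_y 17.54 down [-0.004  0.001 -1.   ] q [-0.19  0.48  1.36  0.    1.3  -0.5 ] F [-0.8  1.3  0.7] gap 29.8
[[647.  -17.8 108. ]
 [619.9 -26.5 108. ]
 [674.2  -9.2 108. ]
 [676.3  12.4 108. ]
 [696.6 -49.4 108. ]]
in tool y,z [[-28.3  -0.1]
 [-56.8   0. ]
 [  0.2  -0.1]
 [  8.7 -20. ]
 [  9.5  44.9]]
grip tip px [[321.52999696 241.29343957]
 [344.72338829 241.30722916]
 [298.33264325 241.27604034]]
```

```bash
python3 -m inch '[0.1,0.04,-0.4,0,33,0,0,-0.3,0,33,0,0,-0.08,0,33,0,0,0,0,33]'; python3 -c "
from h import *
st()"
```

```text
t: 3.75
tool_pos: [679.0, -8.9, 119.5]
eef_rot: [0.418, 0.571, -0.419, 0.57]
ft_force: [-0.2, -0.2, -0.5]
finger_gap: 30.3
t 3.75 p [679.   -8.9 119.5] yaw_y 17.47 down [-0.002  0.    -1.   ] q [-0.19  0.52  1.37 -0.    1.25 -0.5 ] F [-0.2 -0.2 -0.5] gap 30.3
```

Tips are at 102.5 mm. I'll go 1.5 mm lower and close.

```bash
python3 -m inch '[0,0,-0.04,0,33,0,0,0,0,0,0,0,0,0,0,0,0,0,0,0,0,0,0,0,0]'; python3 - <<'E'
from h import *
st()
im,d,c=cap('wrist','w3.png')
cv2.imwrite('pics/w3z.png',cv2.resize(im[180:400,180:460],None,fx=2.8,fy=2.7,interpolation=2))
E
```

```text
t: 4.25
tool_pos: [679.7, -9.6, 119.1]
eef_rot: [0.418, 0.57, -0.418, 0.57]
ft_force: [-2.1, -0.1, 1.0]
finger_gap: 8.1
t 4.25 p [679.7  -9.6 119.1] yaw_y 17.44 down [ 0. -0. -1.] q [-0.19  0.52  1.37 -0.    1.25 -0.5 ] F [-2.1 -0.1  1. ] gap 8.1
```

View pics/w3z.png

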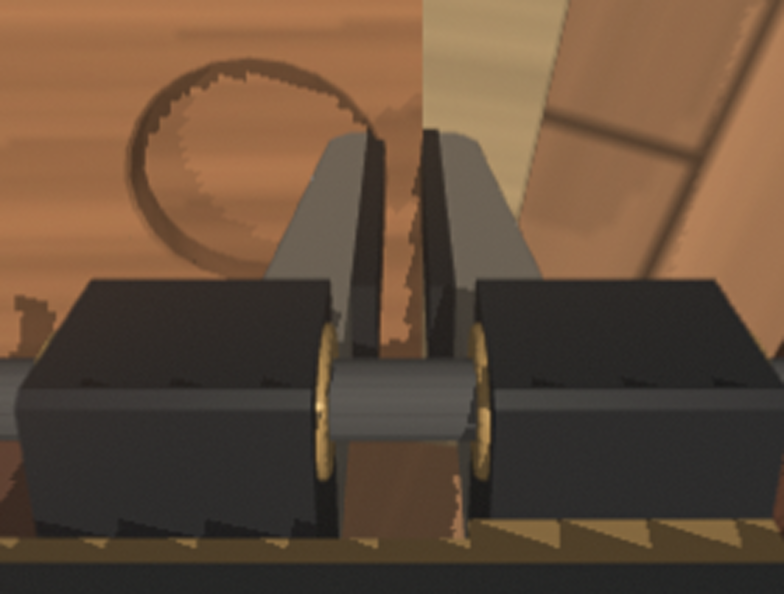

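Gripped: the fingers pinch the end wall at zoom (400,170). Now I'll pull the board out from the disc before turning it.

```bash
python3 -m inch '[-0.03,0.2,0,0,0,-0.06,0.4,0,0,0,-0.06,0.4,0,0,0,-0.06,0.4,0,0,0,-0.03,0.25,0,0,0]' ; python3 -m inch '[0,0,0,0.3,0,0,0,0,0.6,0,0,0,0,0.7,0,0,0,0,0.7,0,0,0,0,0.7,0]' >/dev/null;  python3 - <<'E'
from h import *
st()
im,d,c=cap('scene','s2.png'); cv2.imwrite('pics/s2z.png',cv2.resize(im[130:290,170:380],None,fx=3.7,fy=3.7,interpolation=2))
E
```

```text
t: 4.8
tool_pos: [669.9, 58.9, 119.1]
eef_rot: [0.418, 0.57, -0.418, 0.571]
ft_force: [0.5, -2.7, 0.9]
finger_gap: 8.2
t 5.3 p [670.1  57.4 119.1] yaw_y 31.34 down [-0.     0.002 -1.   ] q [-0.09  0.5   1.4   0.    1.24 -0.64] F [-1.3  1.3  4. ] gap 8.0
```

View pics/s2z.png

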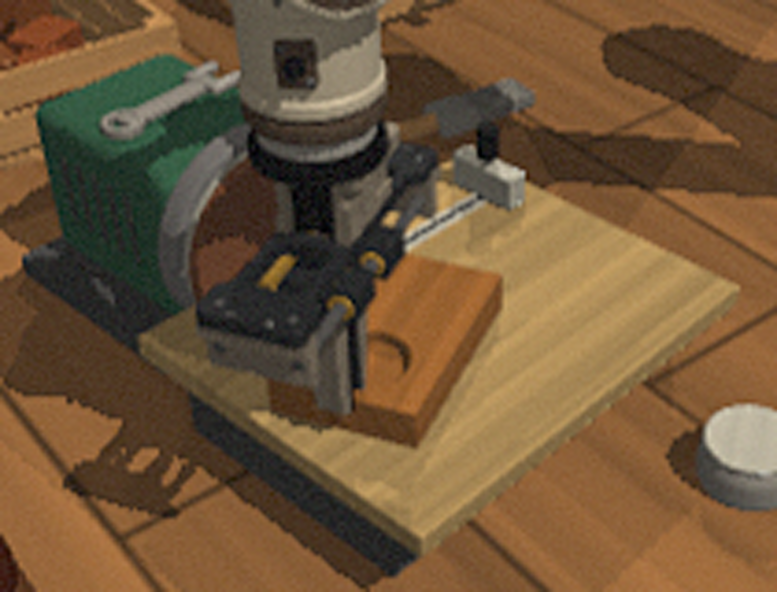

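Held and turning on the rest board. I'll continue the turn.

```bash
python3 -m inch '[0,0,0,0.7,0,0,0,0,0.7,0,0,0,0,0.7,0,0,0,0,0.7,0,0,0,0,0.7,0]' | grep force;  python3 -m inch '[0,0,0,0.7,0,0,0,0,0.7,0,0,0,0,0.7,0,0,0,0,0.7,0,0,0,0,0.7,0]' | grep force;python3 -m inch '[0,0,0,0.7,0,0,0,0,0.7,0,0,0,0,0.7,0,0,0,0,0.7,0,0,0,0,0.7,0]' | grep force;python3 -m inch '[0,0,0,0.7,0,0,0,0,0.7,0,0,0,0,0.7,0,0,0,0,0.7,0,0,0,0,0.7,0]' | grep force;python3 -m inch '[-0.1,0,0,0.4,0,-0.2,0,0,0.25,0,-0.3,0,0,0,0,-0.3,0,0,0,0,-0.2,0,0,0,0]'; python3 - <<'E'
from h import *
st()
im,d,c=cap('top','t3.png'); cv2.imwrite('pics/t3z.png',cv2.resize(im[95:255,240:400],None,fx=3.7,fy=3.7,interpolation=2))
im,d,c=cap('scene','s3.png'); cv2.imwrite('pics/s3z.png',cv2.resize(im[130:290,170:380],None,fx=3.7,fy=3.7,interpolation=2))
E
```

```text
ft_force: [-1.7, 1.7, 4.5]
ft_force: [-1.4, 0.4, 4.1]
ft_force: [-2.3, 0.3, 4.1]
ft_force: [-1.6, -0.4, 4.3]
t: 7.85
tool_pos: [625.8, 56.6, 119.1]
eef_rot: [-0.051, 0.705, 0.051, 0.706]
ft_force: [1.9, -0.3, 2.3]
finger_gap: 8.1
t 7.85 p [625.8  56.6 119.1] yaw_y 98.34 down [ 0.001  0.    -1.   ] q [-0.1   0.4   1.54  0.    1.2  -1.82] F [ 1.9 -0.3  2.3] gap 8.1
```

View pics/t3z.png

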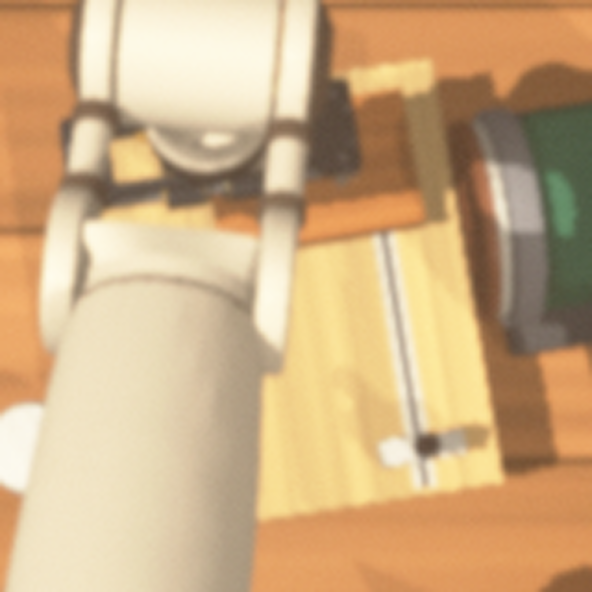

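View pics/s3z.png

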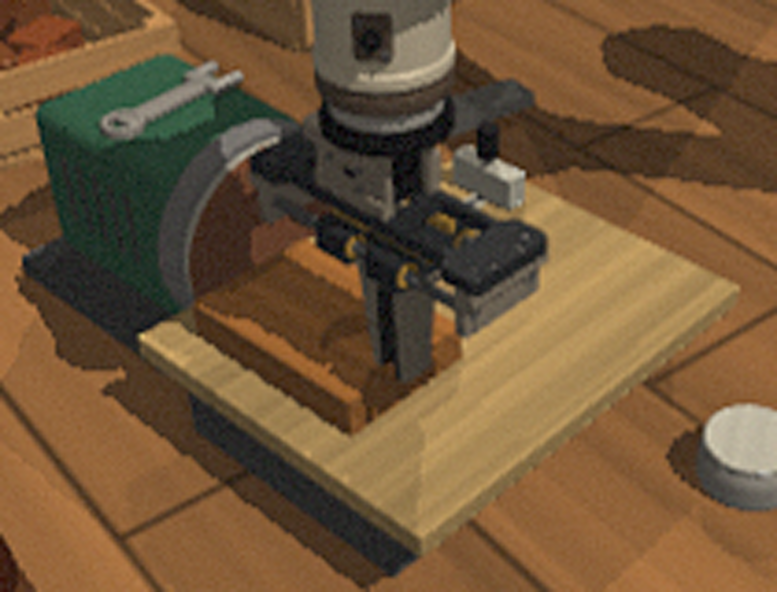

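```bash
python3 -m inch '[-0.2,-0.03,0,0,0,-0.35,-0.05,0,0,0,-0.35,-0.05,0,0,0,-0.3,-0.05,0,0,0,-0.1,-0.02,0,0,0]' |grep force; python3 - <<'E'
from h import *
s=st(); O=np.array([600.1,-130.1]);a=np.radians(8.5);R=np.array([[np.cos(a),np.sin(a)],[-np.sin(a),np.cos(a)]])
print('tcp in sander',R@(np.array(s['tool_pos'])[:2]-O))
for n in('top','scene'):
    im,d,c=cap(n,n+'4.png'); P=cloud(c,d); S=(P[...,:2]-O)@R.T
    with np.errstate(all='ignore'): m=(P[...,2]>101)&(P[...,2]<114)&(S[...,1]>-10)&(S[...,1]<115)&(abs(S[...,0])<90)
    k,l,st_,_=cv2.connectedComponentsWithStats(m.astype(np.uint8)); m=l==1+np.argmax(st_[1:,4])
    q=S[m]; print(n,len(q),'min/max',q.min(0).round(1),q.max(0).round(1))
    # low-y edge per x bin
    E=[]
    for x in np.arange(-40,45,5):
        b=q[abs(q[:,0]-x)<3]
        if len(b)>5:E.append((x,b[:,1].min()))
    E=np.array(E); print(E.round(1).tolist()); print(np.polyfit(E[:,0],E[:,1],1))
    E=[]
    for y in np.arange(40,110,5):
        b=q[abs(q[:,1]-y)<3]
        if len(b)>5:E.append((y,b[:,0].min(),b[:,0].max()))
    print(np.round(E,1).tolist())
E
```

```text
ft_force: [3.1, 0.0, 2.0]
t 8.45 p [573.9  48.5 119.1] yaw_y 98.33 down [ 0.001  0.    -1.   ] q [-0.13  0.27  1.7   0.    1.17 -1.84] F [3.1 0.  2. ] gap 8.4
tcp in sander [  0.4483744  180.54273584]
top 741 min/max [-50.5  32.7] [ 50.7 114.9]
[[-40.0, 34.7], [-35.0, 33.1], [-30.0, 33.1], [-25.0, 34.5], [-20.0, 34.2], [-15.0, 35.9], [-10.0, 34.3], [-5.0, 33.6], [0.0, 33.6], [5.0, 34.9], [10.0, 33.8], [15.0, 36.1], [20.0, 34.9], [25.0, 34.7], [30.0, 36.1], [35.0, 35.3], [40.0, 34.7]]
[1.87618603e-02 3.45653658e+01]
[[40.0, -48.1, 50.1], [45.0, -49.0, 50.7], [50.0, -49.3, 49.4], [55.0, -49.3, 49.6], [60.0, -48.0, 49.6], [65.0, -50.1, 48.5], [70.0, -49.7, 48.9], [75.0, -48.7, -10.3], [80.0, -49.9, -16.9], [85.0, -49.3, -19.1], [90.0, -49.1, -18.0], [95.0, -49.9, -14.7], [100.0, -50.5, -14.3], [105.0, -49.4, -13.6]]
scene 754 min/max [-50.4  34.7] [ 52.9 114.9]
[[-40.0, 35.7], [-35.0, 35.7], [-30.0, 37.0], [-25.0, 35.9], [-20.0, 37.5], [-15.0, 36.9], [-10.0, 38.0], [-5.0, 34.7], [0.0, 35.6], [5.0, 37.6], [10.0, 35.2], [15.0, 38.0], [20.0, 37.2], [25.0, 36.2], [30.0, 36.0], [35.0, 36.3], [40.0, 37.0]]
[4.24683614e-03 3.65041737e+01]
[[40.0, -47.8, 50.8], [45.0, -47.3, 51.3], [50.0, -47.5, 52.9], [55.0, -49.5, 50.9], [60.0, -47.5, 51.6], [65.0, -48.0, 51.6], [70.0, -50.4, 50.9], [75.0, -49.3, 51.8], [80.0, -50.0, 51.7], [85.0, -44.9, 51.7], [90.0, -48.5, 50.9], [95.0, -47.7, 52.2], [100.0, -47.7, 51.6], [105.0, -41.7, 50.7]]
```

Aligned and centred, with the gap to the disc about 35 mm. I'll advance 30 mm, then creep.

```bash
python3 -m inch '[0.025,-0.18,0,0,0,0.035,-0.25,0,0,0,0.03,-0.2,0,0,0,0.015,-0.1,0,0,0,0,0,0,0,0]' |egrep 'force|pos'; python3 -m inch '[0.005,-0.03,0,0,0,0.005,-0.03,0,0,0,0.005,-0.03,0,0,0]'|egrep 'force|pos'
```

```text
tool_pos: [578.6, 19.8, 119.1]
ft_force: [-0.8, 3.5, 5.6]
tool_pos: [579.0, 17.3, 119.0]
ft_force: [-0.1, 5.5, 7.8]
```

```bash
python3 -m inch '[0.003,-0.025,0,0,0,0,0,0,0,0]'|egrep 'force|pos'; python3 -m inch '[0.003,-0.025,0,0,0,0,0,0,0,0]'|egrep 'force|pos';python3 -m inch '[0.003,-0.025,0,0,0,0,0,0,0,0]'|egrep 'force|pos'
```

```text
tool_pos: [579.1, 16.9, 119.1]
ft_force: [-1.0, 6.1, 6.5]
tool_pos: [579.1, 16.9, 119.0]
ft_force: [-1.5, 10.2, 7.7]
tool_pos: [579.1, 16.8, 119.0]
ft_force: [-1.0, 13.3, 7.8]
```

Contact made: the force is rising and the position holds. I'll release, lift and look.

```bash
python3 -m inch '[0,0,0,0,0,0,0.01,0,0,10,0,0,0,0,33,0,0,0,0,33,0,0,0,0,33]' |egrep 'force|pos|gap'; python3 -m inch '[0,0,0.3,0,33,0,0,0.7,0,33,0,0.9,0.9,0,33,0,0.9,0.9,0,33,0,0,0,0,33]' |egrep 'force|pos|gap'
cat > chk.py <<'E'
from h import *
import sys
s=st(); O=np.array([600.1,-130.1]);a=np.radians(8.5);R=np.array([[np.cos(a),np.sin(a)],[-np.sin(a),np.cos(a)]])
print('tcp in sander',R@(np.array(s['tool_pos'])[:2]-O))
for n in('top','scene'):
    im,d,c=cap(n,n+sys.argv[1]+'.png'); P=cloud(c,d); S=(P[...,:2]-O)@R.T
    b=im[95:255,240:400] if n=='top' else im[130:290,170:380]
    cv2.imwrite('pics/'+n+sys.argv[1]+'z.png',cv2.resize(b,None,fx=3.7,fy=3.7,interpolation=2))
    with np.errstate(all='ignore'): m=(P[...,2]>101)&(P[...,2]<114)&(S[...,1]>-8)&(S[...,1]<170)&(abs(S[...,0])<90)
    k,l,st_,_=cv2.connectedComponentsWithStats(m.astype(np.uint8)); m=l==1+np.argmax(st_[1:,4])
    q=S[m]; r=cv2.minAreaRect(q.astype(np.float32)); print(n,len(q),'min/max',q.min(0).round(1),q.max(0).round(1),r)
    E=[]
    for x in np.arange(-40,45,5):
        b=q[abs(q[:,0]-x)<3]
        if len(b)>5:E.append((x,b[:,1].min(),b[:,1].max()))
    E=np.array(E); print('ymin fit',np.polyfit(E[:,0],E[:,1],1),'ymax fit',np.polyfit(E[:,0],E[:,2],1))
    E=[]
    for y in np.arange(20,130,5):
        b=q[abs(q[:,1]-y)<3]
        if len(b)>5:E.append((y,b[:,0].min(),b[:,0].max()))
    E=np.array(E); print('xmin fit',np.polyfit(E[:,0],E[:,1],1),'xmax',np.polyfit(E[:,0],E[:,2],1))
E
python3 chk.py 5
```

```text
tool_pos: [578.7, 13.0, 117.9]
ft_force: [0.2, 0.0, 0.2]
finger_gap: 29.6
tool_pos: [582.2, 86.9, 236.8]
ft_force: [0.1, -0.5, 1.3]
finger_gap: 30.3
t 10.95 p [582.2  86.9 236.8] yaw_y 98.54 down [ 0.011  0.001 -1.   ] q [-0.06  0.18  1.56  0.    1.39 -1.78] F [ 0.1 -0.5  1.3] gap 30.3
tcp in sander [ 14.39740539 217.24016541]
top 1658 min/max [-73.5  -8. ] [ 55.4 152.1] ((-14.002273559570312, 74.89373779296875), (129.265869140625, 158.17626953125), 3.6781980991363525)
ymin fit [-1.40624824e-03  1.81098609e+00] ymax fit [ -0.37734762 145.00176765]
xmin fit [ 8.36357182e-04 -5.08522189e+01] xmax [-0.43766981 70.0951623 ]
scene 1443 min/max [-72.2  -5.5] [ 74.1 156.4] ((4.1799468994140625, 77.5218505859375), (160.00157165527344, 146.19129943847656), 87.56730651855469)
ymin fit [0.00586083 2.33810282] ymax fit [1.45604126e-02 1.54762204e+02]
xmin fit [-1.29533679e-03 -4.87747567e+01] xmax [2.69169307e-03 5.02989571e+01]
```

View pics/scene5z.png

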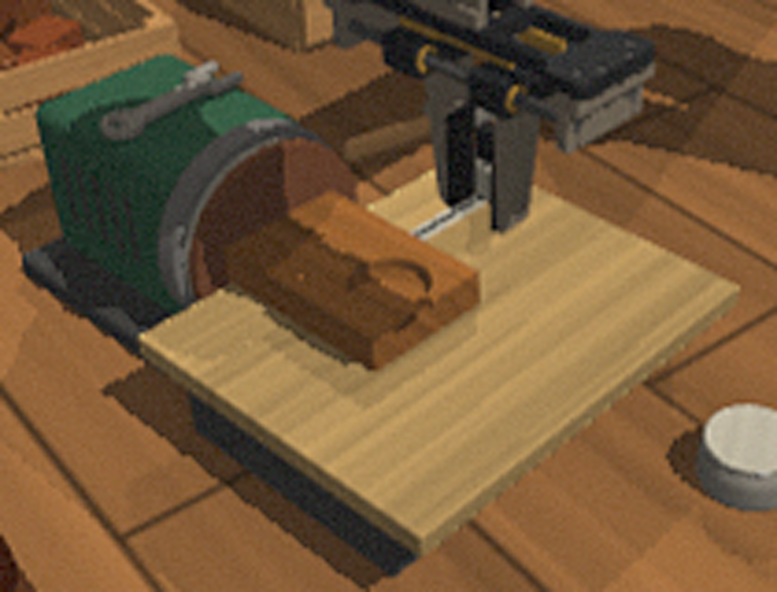

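View pics/top5z.png

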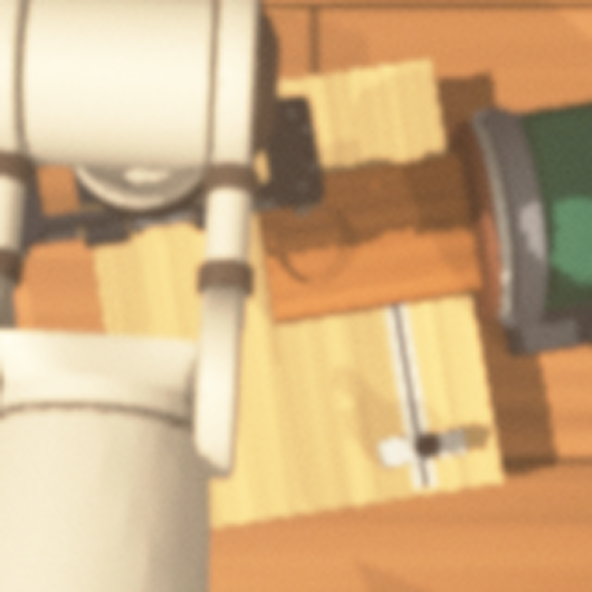

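The board sits against the disc, centred, with the stop still away. To make sure of flushness I'll nudge the bowl end with shut fingers.

```bash
python3 -m inch '[-0.1,-0.3,-0.5,0,0,-0.12,-0.3,-0.8,0,0,0,0,-0.8,0,0,0,0,-0.8,0,0,0,0,-0.35,0,0]' |egrep 'force|pos|gap'; python3 -m inch '[0,0,0,0,0,0.01,-0.08,0,0,0,0.01,-0.08,0,0,0,0.01,-0.08,0,0,0,0,0,0,0,0]' |egrep 'force|pos|gap'
```

```text
tool_pos: [567.0, 58.9, 97.0]
ft_force: [-39.0, 0.1, 93.2]
finger_gap: 0.3
tool_pos: [571.8, 49.7, 99.5]
ft_force: [0.4, 0.3, -0.9]
finger_gap: 0.4
```

The fingertips briefly hit the rest board (93 N, under the 120 N limit) because the arm was still settling when I read the height. I'll raise 6 mm and check that nothing shifted.

```bash
python3 -m inch '[0,0,0.15,0,0,0,0,0,0,0,0,0,0,0,0]' |egrep 'force|pos|gap'; python3 chk.py 6
```

```text
tool_pos: [572.0, 50.4, 106.0]
ft_force: [0.4, 0.8, -0.3]
finger_gap: 0.4
t 12.35 p [572.   50.4 106. ] yaw_y 98.35 down [ 0.001 -0.    -1.   ] q [-0.12  0.28  1.71  0.    1.15 -1.84] F [ 0.4  0.8 -0.3] gap 0.4
tcp in sander [ -1.15715778 182.64262409]
top 1218 min/max [-63.   1.] [ 49.1 121.9] ((-1.7478256225585938, 55.85081481933594), (121.47493743896484, 109.86500549316406), 83.73878479003906)
ymin fit [1.55177959e-03 1.64343130e+00] ymax fit [-0.60128529 85.36076667]
xmin fit [ 5.27917304e-03 -5.11419405e+01] xmax [-1.05654464 90.4840354 ]
scene 1249 min/max [-51.2  -5.3] [ 75. 155.] ((5.131248474121094, 70.3165283203125), (119.39287567138672, 167.6741943359375), 7.630527496337891)
ymin fit [0.01423789 1.80720759] ymax fit [  0.53340043 143.16261599]
xmin fit [  0.13604294 -53.55731257] xmax [2.91625084e-04 5.04554663e+01]
```

View pics/scene6z.png

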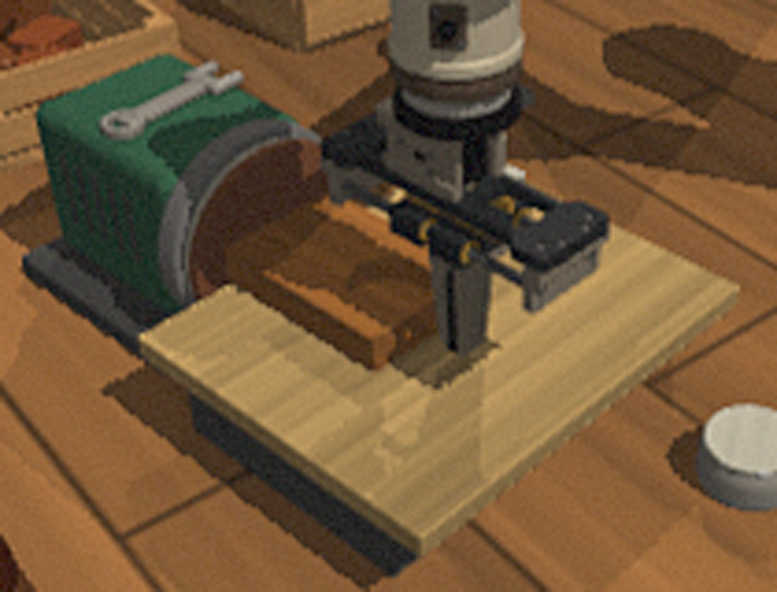

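The rest board and work are undisturbed (scene zoom: shut fingers at (460,320), just off the bowl end). Creeping in.

```bash
python3 -m inch '[0.015,-0.1,0,0,0,0.015,-0.1,0,0,0,0,0,0,0,0]' |egrep 'force|pos'; for i in 1; do python3 -m inch '[0.006,-0.04,0,0,0,0,0,0,0,0]' |egrep 'force|pos'; done;  python3 -m inch '[0.006,-0.04,0,0,0,0,0,0,0,0]' |egrep 'force|pos'; python3 -m inch '[0.006,-0.04,0,0,0,0,0,0,0,0]' |egrep 'force|pos'; python3 -m inch '[0.006,-0.04,0,0,0,0,0,0,0,0]' |egrep 'force|pos'
```

```text
tool_pos: [573.0, 41.7, 105.5]
ft_force: [-0.5, 0.0, 0.9]
tool_pos: [573.1, 40.5, 105.5]
ft_force: [0.2, 0.1, 0.4]
tool_pos: [573.4, 39.0, 105.5]
ft_force: [-0.7, -0.6, -0.0]
tool_pos: [573.6, 37.4, 105.5]
ft_force: [-0.0, 0.1, -0.3]
tool_pos: [573.9, 35.7, 105.5]
ft_force: [-0.3, 0.0, 0.2]
```

```bash
python3 -m inch '[0.006,-0.04,0,0,0,0,0,0,0,0]' |egrep 'force|pos'; python3 -m inch '[0.006,-0.04,0,0,0,0,0,0,0,0]' |egrep 'force|pos'; python3 -m inch '[0.006,-0.04,0,0,0,0,0,0,0,0]' |egrep 'force|pos'; python3 -m inch '[0.006,-0.04,0,0,0,0,0,0,0,0]' |egrep 'force|pos'
```

```text
tool_pos: [574.0, 35.0, 105.5]
ft_force: [0.0, 3.6, 0.7]
tool_pos: [574.1, 34.8, 105.5]
ft_force: [-0.5, 9.5, 2.7]
tool_pos: [574.1, 34.7, 105.5]
ft_force: [-1.1, 14.5, 2.1]
tool_pos: [574.1, 34.7, 105.6]
ft_force: [-0.7, 19.1, 4.6]
```

Flush: the tool holds at y = 34.7 while the force rises to 19 N, so the board is solid against the disc. I'll back off and go to behind the stop knob.

```bash
python3 -m inch '[-0.04,0.25,0,0,0,-0.03,0.2,0,0,0,0,0,0.5,0,0,0,0,1,0,0,0,0,1,0,0]' |egrep 'force|pos'; python3 -m inch '[-0.6,-0.5,0.2,0,0,-0.9,-0.75,0,0,0,-0.9,-0.75,0,0,0,-0.9,-0.75,0,0,0,-0.9,-0.75,0,0,0]' |egrep 'force|pos';python3 -m inch '[0,0,0,0,0,0,0,0,0,0,0,0,0,0,0]' |egrep 'force|pos'; python3 chk.py 7
```

```text
tool_pos: [571.2, 47.3, 205.8]
ft_force: [1.0, -0.4, -0.4]
tool_pos: [402.4, -93.6, 213.5]
ft_force: [0.8, -0.6, 0.1]
tool_pos: [404.6, -92.3, 213.8]
ft_force: [-0.3, -0.6, 0.1]
t 15.65 p [404.6 -92.3 213.8] yaw_y 98.37 down [ 0.001 -0.    -1.   ] q [-0.52 -0.27  2.04  0.    1.37 -2.23] F [-0.3 -0.6  0.1] gap 0.4
tcp in sander [-187.73644737   66.30579833]
top 1788 min/max [-56.1   0.5] [ 49.8 152.1] ((-2.713642120361328, 76.48462677001953), (151.49392700195312, 105.38585662841797), 89.43995666503906)
ymin fit [-1.51513561e-03  1.78711212e+00] ymax fit [-9.27209059e-04  1.51288361e+02]
xmin fit [ 2.19222947e-03 -5.08507283e+01] xmax [-6.18227919e-03  4.90929477e+01]
scene 1444 min/max [-71.4  -7.8] [ 75.9 156.2] ((7.129661560058594, 76.69788360595703), (160.6749725341797, 147.37059020996094), 86.37828826904297)
ymin fit [7.83658094e-04 1.71137048e+00] ymax fit [-7.40526590e-03  1.54297471e+02]
xmin fit [-1.19089638e-02 -4.83258954e+01] xmax [-1.03112944e-02  5.14102347e+01]
```

View pics/scene7z.png

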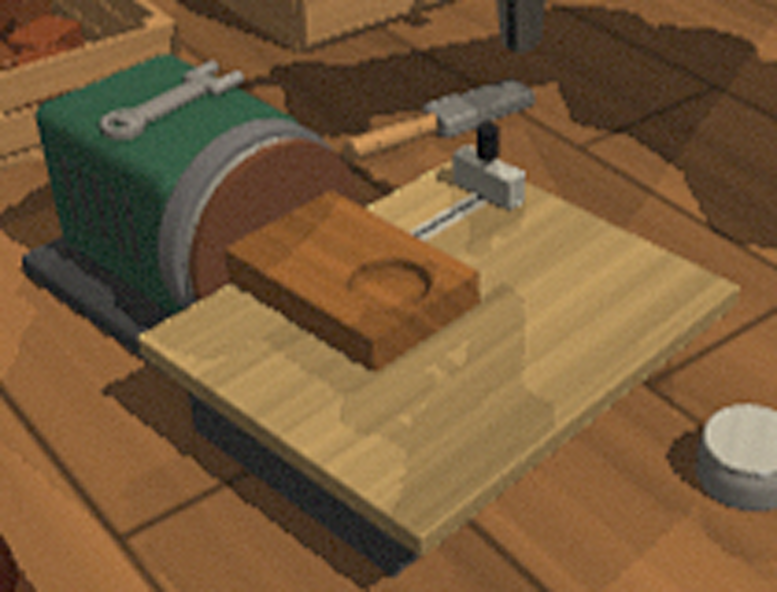

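The board is square and centred on the disc, and the stop is untouched at zoom (490,175). Next: behind the stop, then down to knob height.

```bash
python3 -m inch '[-0.36,-0.18,-0.3,0,0,0,0,-0.6,0,0,0,0,-0.6,0,0,0,0,-0.6,0,0,0,0,-0.2,0,0]' |egrep 'force|pos'; python3 -m inch '[0,0,0,0,0,0,0,0,0,0]' |egrep 'force|pos'; python3 - <<'E'
from h import *
st(); im,d,c=cap('scene','s8.png'); cv2.imwrite('pics/s8z.png',cv2.resize(im[110:250,220:400],None,fx=4,fy=4,interpolation=2))
E
```

```text
tool_pos: [388.6, -98.2, 119.2]
ft_force: [-0.5, -0.9, -0.7]
tool_pos: [390.4, -99.8, 122.4]
ft_force: [0.2, -0.4, 0.2]
t 16.45 p [390.4 -99.8 122.4] yaw_y 98.39 down [ 0.001 -0.001 -1.   ] q [-0.55 -0.19  2.17 -0.    1.16 -2.27] F [ 0.2 -0.4  0.2] gap 0.6
```

View pics/s8z.png

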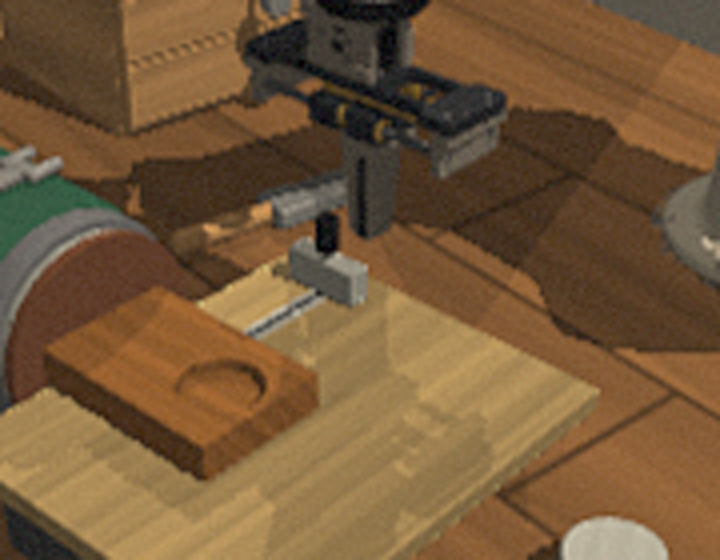

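Fingers are behind the knob (zoom: fingers (372,190), knob (327,232)). Pushing along sander +x.

```bash
python3 -m inch '[0.25,0.0375,0,0,0,0.25,0.0375,0,0,0,0.25,0.0375,0,0,0,0.25,0.0375,0,0,0,0.25,0.0375,0,0,0]' |egrep 'force|pos'; python3 -m inch '[0.25,0.0375,0,0,0,0.25,0.0375,0,0,0,0.25,0.0375,0,0,0,0.25,0.0375,0,0,0,0,0,0,0,0]' |egrep 'force|pos'; python3 chk.py 9
```

```text
tool_pos: [440.4, -92.2, 121.5]
ft_force: [-2.6, -0.8, 1.4]
tool_pos: [480.9, -85.9, 121.5]
ft_force: [-0.7, -0.3, -0.6]
t 17.5 p [480.9 -85.9 121.5] yaw_y 98.37 down [ 0.001  0.    -1.   ] q [-0.43  0.05  1.94  0.    1.15 -2.14] F [-0.7 -0.3 -0.6] gap 0.4
tcp in sander [-111.33422952   61.34890419]
top 1182 min/max [-51.3   0.9] [ 72.8 152. ] ((7.468971252441406, 76.03303527832031), (103.86752319335938, 168.7207794189453), 9.664934158325195)
ymin fit [-1.37292986 31.05510711] ymax fit [3.33587018e-03 1.51144949e+02]
xmin fit [-0.71705455 33.33265199] xmax [-3.64352086e-03  4.86671395e+01]
scene 1452 min/max [-71.2  -5.8] [ 74.9 156. ] ((5.917755126953125, 77.74800872802734), (159.80918884277344, 146.20970153808594), 86.99039459228516)
ymin fit [0.01175735 2.078616  ] ymax fit [5.21224391e-03 1.54575324e+02]
xmin fit [-1.60684526e-02 -4.85512106e+01] xmax [-2.30591800e-03  5.08387036e+01]
```

View pics/scene9z.png

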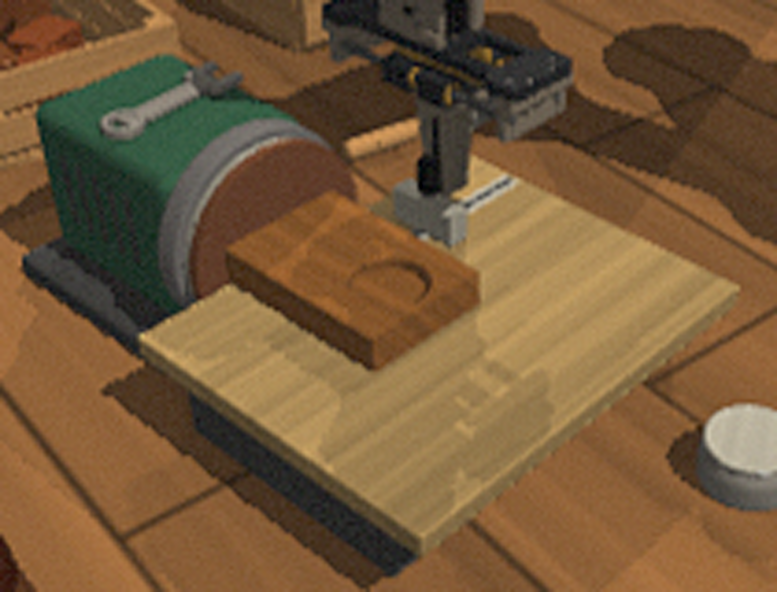

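```bash
python3 -m inch '[0.2,0.03,0,0,0,0.2,0.03,0,0,0,0.15,0.0225,0,0,0,0,0,0,0,0]' |egrep 'force|pos'; for i in 1; do python3 -m inch '[0.05,0.0075,0,0,0,0.05,0.0075,0,0,0]' |egrep 'force|pos';done; python3 -m inch '[0.05,0.0075,0,0,0]' |egrep 'force|pos'; python3 -m inch '[0.05,0.0075,0,0,0]' |egrep 'force|pos'; python3 - <<'E'
from h import *
st(); im,d,c=cap('scene','s10.png'); cv2.imwrite('pics/s10z.png',cv2.resize(im[150:240,220:330],None,fx=7,fy=6.5,interpolation=2))
E
```

```text
tool_pos: [502.6, -82.8, 121.5]
ft_force: [0.0, 0.1, 0.2]
tool_pos: [505.6, -82.4, 121.6]
ft_force: [-3.1, -0.4, 0.8]
tool_pos: [507.6, -82.1, 121.5]
ft_force: [-2.4, -1.1, -0.1]
tool_pos: [509.7, -81.8, 121.6]
ft_force: [-1.5, -0.5, 1.2]
t 18.4 p [509.7 -81.8 121.6] yaw_y 98.34 down [-0. -0. -1.] q [-0.39  0.12  1.87 -0.    1.15 -2.11] F [-1.5 -0.5  1.2] gap 0.5
```

View pics/s10z.png

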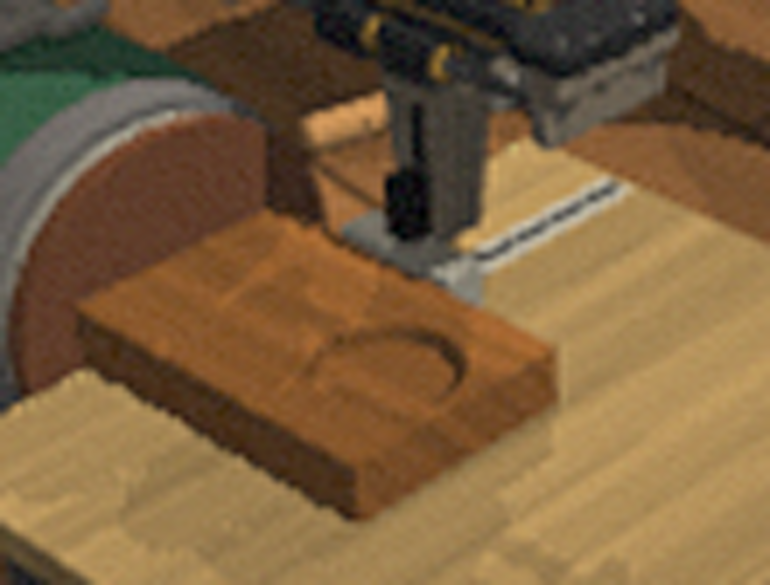

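Nearly there; the stop is right at the board's side in the view. 1 mm steps now.

```bash
python3 -m inch '[0.025,0.00375,0,0,0]' |egrep 'force|pos'; python3 -m inch '[0.025,0.00375,0,0,0]' |egrep 'force|pos'; python3 -m inch '[0.025,0.00375,0,0,0]' |egrep 'force|pos'; python3 -m inch '[0.025,0.00375,0,0,0]' |egrep 'force|pos'; python3 -m inch '[0.025,0.00375,0,0,0]' |egrep 'force|pos'; python3 chk.py 11
```

```text
tool_pos: [510.7, -81.6, 121.6]
ft_force: [-1.8, -0.5, 1.0]
tool_pos: [511.7, -81.5, 121.6]
ft_force: [-1.4, -1.2, -0.2]
tool_pos: [512.7, -81.3, 121.5]
ft_force: [-1.6, -1.1, 0.6]
tool_pos: [513.7, -81.2, 121.5]
ft_force: [-1.1, -0.9, 0.9]
tool_pos: [514.7, -81.0, 121.5]
ft_force: [-3.1, 0.2, 0.1]
t 18.95 p [514.7 -81.  121.5] yaw_y 98.34 down [ 0. -0. -1.] q [-0.39  0.13  1.85 -0.    1.15 -2.1 ] F [-3.1  0.2  0.1] gap 0.4
tcp in sander [-77.22575887  61.18301992]
top 395 min/max [-33.5  63.2] [ 49.8 151.9] ((8.123695373535156, 107.54829406738281), (88.57609558105469, 83.36071014404297), 89.96504974365234)
ymin fit [ -1.0955945  117.44139265] ymax fit [1.24860675e-03 1.51002845e+02]
xmin fit [-0.52548414 72.39728645] xmax [8.66303645e-04 4.87825610e+01]
scene 1536 min/max [-84.5  -6.5] [ 75.  155.6] ((-4.4160003662109375, 74.7089614868164), (161.06004333496094, 160.16104125976562), 89.48294067382812)
ymin fit [-0.00716229  1.97979207] ymax fit [1.38714490e-03 1.54342694e+02]
xmin fit [ 4.39799365e-02 -6.26003418e+01] xmax [-1.43348416e-03  5.06383665e+01]
```

```bash
python3 -m inch '[0.025,0.00375,0,0,0]' |egrep 'force|pos'; python3 -m inch '[0.025,0.00375,0,0,0]' |egrep 'force|pos'; python3 -m inch '[0.025,0.00375,0,0,0]' |egrep 'force|pos'; python3 chk.py 12 | egrep 'xmax|scene'
```

```text
tool_pos: [515.3, -80.9, 121.5]
ft_force: [-4.0, -1.8, 2.4]
tool_pos: [516.4, -80.8, 121.6]
ft_force: [-4.5, -1.6, 2.4]
tool_pos: [517.5, -80.6, 121.5]
ft_force: [-3.3, -0.6, 2.4]
xmin fit [-0.56422005 79.27845088] xmax [2.11488694e-02 4.90606132e+01]
scene 1529 min/max [-83.9  -5.2] [ 74.9 155.2] ((-4.463294982910156, 75.04907989501953), (160.229248046875, 158.9442138671875), 89.89353942871094)
xmin fit [ 5.66950737e-02 -6.13911478e+01] xmax [-4.65088979e-03  5.38309086e+01]
```

```bash
python3 - <<'E'
import cv2;im=cv2.imread('pics/scene12.png');cv2.imwrite('pics/s12z.png',cv2.resize(im[150:240,220:330],None,fx=7,fy=6.5,interpolation=2))
E
```

```text
(no output)
```

View pics/s12z.png

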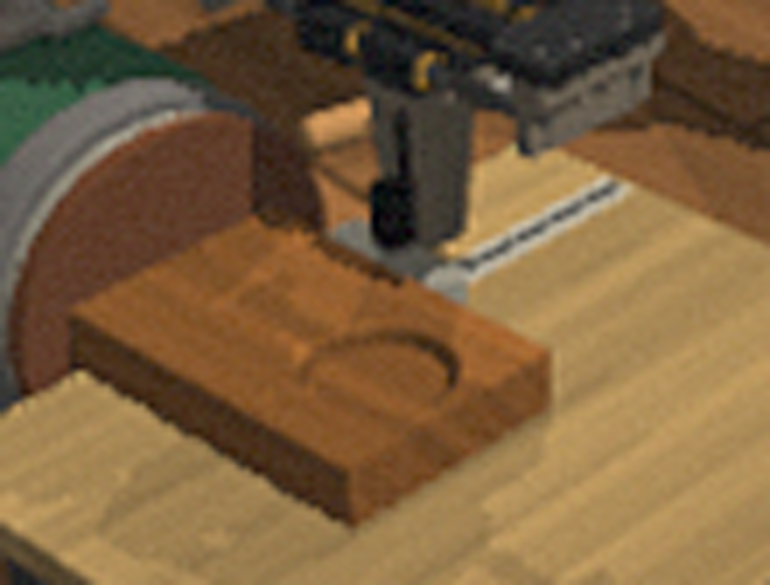

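Contact is certain: force up to about 4 N, and the board gave 2–3 mm along x, well inside the 23 mm allowance. I'll back the fingers off and recheck.

```bash
python3 -m inch '[-0.2,-0.03,0,0,0,-0.5,-0.075,0,0,0,-0.5,-0.075,0.2,0,0,-0.5,-0.075,0.8,0,0,-0.5,-0.075,0.8,0,0]' |egrep 'force|pos'; python3 -m inch '[-0.9,0,0.6,0,0,-0.9,0,0,0,0,0,0,0,0,0,0,0,0,0,0]' |egrep 'force|pos';python3 chk.py 13; python3 - <<'E'
import cv2;im=cv2.imread('pics/scene13.png');cv2.imwrite('pics/s13z.png',cv2.resize(im[150:240,220:330],None,fx=7,fy=6.5,interpolation=2))
E
```

```text
tool_pos: [428.4, -93.2, 193.6]
ft_force: [0.7, -0.8, 1.2]
tool_pos: [357.8, -93.8, 217.8]
ft_force: [0.5, 0.6, -0.9]
t 20.35 p [357.8 -93.8 217.8] yaw_y 98.29 down [ 0.003 -0.001 -1.   ] q [-0.59 -0.42  2.14  0.    1.41 -2.3 ] F [ 0.5  0.6 -0.9] gap 0.7
tcp in sander [-234.22012088   71.7412608 ]
top 1918 min/max [-73.9  -5.9] [ 62.4 151.9] ((-9.912548065185547, 75.32881164550781), (136.45001220703125, 155.65830993652344), 3.072249412536621)
ymin fit [-0.00285353  1.72142564] ymax fit [2.31509189e-03 1.51170737e+02]
xmin fit [  0.1102051  -66.69345401] xmax [2.41398907e-03 5.12655543e+01]
scene 1530 min/max [-71.6  -7.5] [ 75.5 155.5] ((7.288887023925781, 77.13699340820312), (160.31796264648438, 147.1604461669922), 86.07635498046875)
ymin fit [-0.00277635  2.11567794] ymax fit [-3.84784978e-03  1.54388287e+02]
xmin fit [ 5.30397294e-02 -5.93172831e+01] xmax [-7.22839877e-03  5.39056428e+01]
```

View pics/s13z.png

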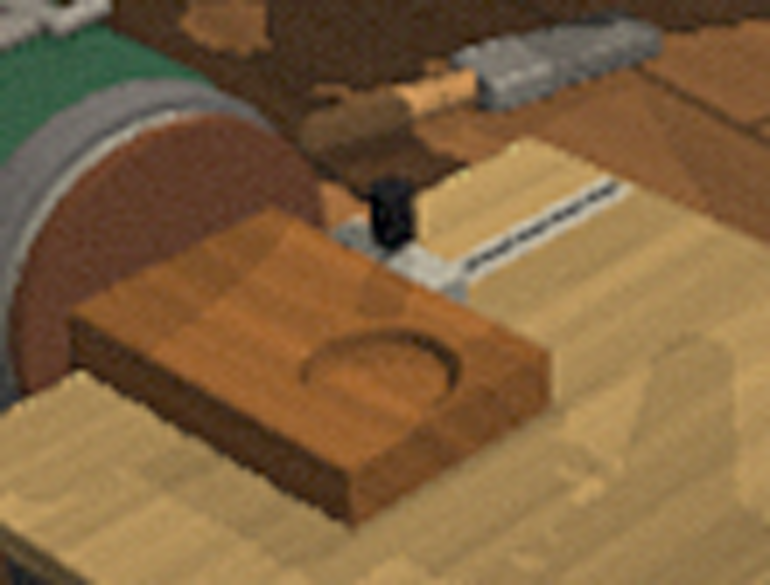

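View pics/top13z.png

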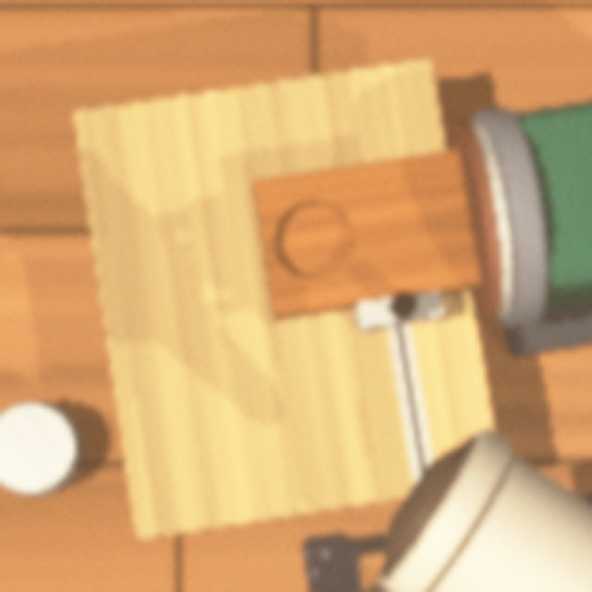

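The top view shows the plain end against the disc at zoom (470,220), and the stop's bar touching the board's side at (400,300). The end-edge fit hasn't changed since the 19 N nudge (slope -0.003, offset 1.7–2.1 mm in my frame). The arm is clear, so I'm handing in.

```bash
python3 -c "
from bench import arm
print(arm.finish_job())"
```

```text
the job is handed in; nothing more can be done
None
```

I handed the job in at about 20 s of the 72 s allowed, with the board's plain end flush on the disc and the stop against its long side. `finish_job` reports no verdict, so this rests on my own checks.

**What I did:**
- I gripped the thin wall between the bowl rest and the board's end, pulled the board clear of the disc and turned it 81°.
- I brought the plain end up to the disc, then nudged the bowl end with shut fingers. The force rose to 19 N with no further movement, so the end was seated.
- I pushed the stop by its knob until it met the board, then backed the arm clear.

**Last checks:**
- **End on the disc:** the end edge is parallel to the disc to within about 0.003 rad. Its measured position is the same before and after the stop came up. It reads about 2 mm out in my camera-fitted frame, the same as when it was pressed hard on the disc, so I take that as calibration offset.
- **Centring:** the board is about 1–4 mm off centre on the disc; the two cameras differ by about 2.5 mm.
- **Stop:** it touches the board's side in both views. The force rose to about 4 N and the board slid 2–3 mm along the disc, within the 23 mm allowed.
- **Bystanders:** nothing I did came near them; I did not measure their positions again.

**One slip:** while going down for the nudge, the fingertips hit the rest board at about 93 N. I had read the height while the arm was still settling. That reading is under the 120 N wrist limit, but I only saw the force at the end of the move, so the peak may have been higher. The pictures afterwards showed nothing disturbed.

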